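# Seat the station sign behind the shelf lip and hold it home

## Task

Lift the hanging station-sign holder up and off its hook, carry it upright without dropping it, and slip its lower edge down behind the lip along the front of the low shelf. Push it down against the sprung strip in there until it is fully home, and finish while still holding it pressed down, upright and fully home, so that a colleague can fasten it. Leave the bottle, jar and beaker standing where they are.

Things in the scene. Friction and masses are not known exactly. Their poses are not given: they have to be found in the camera images.
- holder_center (a point): Centre (71 mm above the lower edge) of the station-sign holder: loose upright grey plastic plate, plain paper panel on both sides, alike front and back. 100 mm wide (y), 8 mm thick (x), 142 mm high (z), about 0.1 kg. From below: solid plate 58 mm high, hanging window 34 mm high and 48 mm wide, solid grip bar 76 mm wide and 50 mm high. Fingertips 36 mm or more above this centre clear the hook.
- hook (a point): Top middle of the level hook arm (steel strip 16 mm wide, 4 mm thick, 170 mm up). The holder's window top rests here, within 10 mm along the arm. x runs along the arm towards the post (50 mm away), -x to the free end, z up. The end, 25 mm away, turns up 8 mm. The holder must rise over 8 mm and can rise 28 mm before its window's lower edge meets the arm; then it leaves along -x.
- slot (a point): Middle of the channel behind the shelf lip, on top of the unpressed strip, 53 mm up. x points from lip to shelf, y along the channel, z up. Open at the top, 11 mm wide (x), 132 mm long (y) between end stops. Lip on the -x side: upright to 14 mm above this point, then flared outward 8 mm up to 22 mm. Back plate on the +x side: to 32 mm above this point. Home, the holder's edge is 8 mm below it.
- strip (a joint): How far the black sprung strip in the channel (130 mm long, 10 mm wide) is pressed down, m: 0 unpressed, 0.008 fully home against its stop. It starts to give at about 6 N and takes about 14 N at the bottom; let go, it springs back up.
- shelf: Fixed low grey shelf, 120 mm deep (x), 240 mm wide (y), board top 75 mm high; origin at the centre of its underside, x pointing away from its lip. The lip channel runs along its -x edge.
- stand: Fixed hook stand: steel base plate 120 by 100 mm, 12 mm thick, a 12 mm round post no taller than the hook arm, and the arm. Origin on the work surface, x as the hook's x.
- holder: The station-sign holder's lower edge: origin at the middle of its underside, axes as for its centre.
- reagent: White bottle, 48 mm across, 100 mm high, loose, standing on the shelf board; origin at its underside.
- jar: Amber jar, 44 mm across, 70 mm high, loose, on the work surface between stand and shelf; origin at its underside.
- beaker: Small glass beaker, 44 mm across, 55 mm high, loose, on the work surface between stand and shelf; origin at its underside.
Things that resemble listed ones, but are neither listed nor needed, are in the scene too. Leave any brown or turquoise look-alike of the stand alone.

How it is judged:
By the outcome, as a careful person would: the job done as asked, in the order asked, and still so for the second after the job is handed in, while the arm keeps its last pose, push and grip.
It also fails if it takes over 42 s, if anything falls off the work surface, if the arm or the gripper's body presses on something with over 40 N, if the wrist force passes 120 N, or if a joint passes its speed limit or range.

## Robot

A 6-joint arm with a two-finger parallel gripper is mounted at the origin on the work surface. World frame = base frame: x ahead of the robot, y to its left, z up, the work surface at z = 0. Lengths are in m, angles in rad, forces in N, time in s.
With the tool pointing down it reaches from about 0.3 to 1 m from the base axis. Payload 5.1 kg.
Tool frame: the origin (TCP) lies at the very end of the fingers, on their centre line; the grasp point (between the pads) lies 19 mm behind it; z points along the fingers, y is the line along which they close (so a half turn about z gives the same grasp; the last joint's range is limited). The gripper opens to 95 mm and grips with 3 to 60 N. Pads are 20 mm wide; open, the fingers measure 119 mm over their backs; the gripper's body (75 mm by 180 mm) begins 59 mm behind the grasp point.
Start: joints at [1.041, 0.124, 1.65, -0, 1.367, -0.083], TCP at [0.281, 0.586, 0.193] pointing down, gripper open.
Joint ranges: [-2.61, 2.61], [-1.02, 2.33], [0.03, 2.71], [-1.35, 4.49], [0.32, 2.68], [-2.91, 2.91]. Speed limits (rad/s): [2.57, 2.57, 3.14, 3.14, 3.14, 3.14].

## Interface

Orientations are given as a rotation vector (axis times angle).
In Python, from rig import manip, move_gripper, solver, viewer, workorder gives the robot as it stands. The module is installed in compiled form; this text tells all that it offers. Calls block until the motion is done:
- manip.reach(position, orientation): joint-space move of the TCP to a pose.
- manip.move_straight(position, orientation=None, rate=0.15, stop_force=None): straight line of the TCP; orientation=None keeps the orientation; rate is the mean speed in m/s. With stop_force (N) it stops when the force on the tool has changed by that much, and returns True; else False.
- manip.move_joints(angles): joint-space move.
- move_gripper(opening, strength=None): finger opening in m; strength is the grip in N (None keeps the last); returns when the fingers have stopped.
- manip.pause(seconds).
- solver.inverse_kinematics(position, orientation): joint angles nearest the present ones, or None.
- manip.sense(): the state.
- viewer.grab_frame(name): name is "scene" or "top"; returns a dict with "image" (400x640x3 uint8, blue, green, red), "K" (3x3 intrinsics, pixels), "camera_from_world" (4x4, takes a point from world to camera coordinates). Camera axes: x right, y up, looking along -z (the intrinsics and any distortion apply to the point x, -y, -z); pixel columns grow to the right and rows downward; lengths in m; the calibration is good to about 2 mm. A picture is of the moment at which its call begins. There is no depth.
A pose or a line that the arm cannot do raises manip.Unreachable and nothing moves.
- workorder.sign_off(): hands the job in; it is judged then, once.
Trained networks look in a picture, given as the dict that the camera call returned (one of the last four; its "shot" number tells which), for a name from the list of things; names that differ only in an ending like _2 or _b are one class to them, and where a whole thing is asked for, a point or a joint stands for the part that bears it (a point fixed in the world has none). Each returns a list of dicts, best first, with "conf" (0 to 1); they miss things now and then, are a little off and sometimes report something else, mostly with a low value. They report only what shows in the picture. A call takes as long as a camera call. They do not tell look-alikes from the thing itself.
- viewer.trace(picture, query): "pixels" (400x640 bool, what is visible of it) and "bbox" ([left, top, right, bottom] in pixels, round what is visible of it).
- viewer.spot_point(picture, query): "location" ([column, row] in pixels: a listed point, or the origin of a listed thing).
The state is a dict: "clock": time; "joints": joint angles; "qd": joint speeds; "tau": joint torques, N m; "tcp_pos": TCP position; "orientation": TCP orientation; "contact_force": force on the tool from outside, world axes, zero at the start; "ft_torque": the same for the moment, N m; "finger_gap": finger opening in m; "finger_force": force on a finger pad.
Only numpy, scipy, OpenCV 4.12 (cv2) and the standard library are available. Lean on these libraries where they do the work, as an engineer would, in place of code of your own. Each camera call takes 0.05 s, during which the arm holds its last target. There are 200 camera calls.

## Working session

There is one attempt and no reset: what is moved stays moved. The work goes in short steps, each a Python script; the robot and the scene stay as the last script left them, time stands still between calls to the robot, and variables do not carry over. Pictures are saved under pics/ and viewed, at most 10 in all, crops included, and the job is handed in when it is done.

```bash
mkdir -p pics; cat > h.py <<'E'
import numpy as np, cv2
from rig import manip, move_gripper, solver, viewer, workorder
def ray(f,px):
    K=np.array(f["K"]);T=np.array(f["camera_from_world"])
    d=np.linalg.inv(K)@np.array([px[0],px[1],1.]);d=np.array([d[0],-d[1],-d[2]])
    R=T[:3,:3];return -R.T@T[:3,3],R.T@d
def atz(f,px,z):
    o,d=ray(f,px);return o+d*(z-o[2])/d[2]
def proj(f,p):
    T=np.array(f["camera_from_world"]);c=T[:3,:3]@np.array(p)+T[:3,3]
    q=np.array(f["K"])@np.array([c[0],-c[1],-c[2]]);return q[:2]/q[2]
def tri(fs,pxs):
    A=np.zeros((3,3));b=np.zeros(3)
    for f,p in zip(fs,pxs):
        o,d=ray(f,p);d=d/np.linalg.norm(d);M=np.eye(3)-np.outer(d,d);A+=M;b+=M@o
    x=np.linalg.solve(A,b);return x,[np.linalg.norm(proj(f,x)-p) for f,p in zip(fs,pxs)]
E
python3 - <<'E'
from h import *
np.set_printoptions(precision=3,suppress=True)
S=viewer.grab_frame("scene");T=viewer.grab_frame("top")
print(S.keys())
cv2.imwrite("pics/s.png",S["image"]);cv2.imwrite("pics/t.png",T["image"])
for f in (S,T):
    print(ray(f,(320,200)))
    for q in "holder_center hook slot shelf stand holder reagent jar beaker".split():
        print(q,[(np.round(r["location"],1).tolist(),round(r["conf"],2)) for r in viewer.spot_point(f,q)][:4], [(r["bbox"],round(r["conf"],2)) for r in (viewer.trace(f,q) if q in("stand","holder","shelf","jar","beaker") else [])][:4])
print(manip.sense())
E
```

```text
dict_keys(['image', 'K', 'camera_from_world', 'shot'])
(array([ 1.329, -0.017,  1.029]), array([-0.659,  0.044, -0.751]))
holder_center [([384.8, 185.5], 0.76), ([235.1, 238.9], 0.54)] []
hook [([433.5, 253.9], 0.92), ([361.7, 123.7], 0.9), ([388.2, 182.8], 0.68), ([461.6, 194.7], 0.55)] []
slot [([231.6, 208.9], 0.65), ([306.4, 257.2], 0.27)] []
shelf [([238.2, 243.0], 0.79)] [([182.7, 194.8, 285.6, 269.4], 0.83), ([230.3, 197.8, 250.6, 233.2], 0.46), ([361.1, 185.0, 401.9, 248.9], 0.16)]
stand [([356.3, 169.5], 0.95), ([384.0, 230.7], 0.94), ([423.9, 297.7], 0.91), ([450.1, 235.5], 0.6)] [([361.3, 184.4, 404.9, 249.7], 0.82), ([427.0, 180.5, 475.1, 256.7], 0.65), ([339.1, 118.2, 381.2, 189.6], 0.65), ([399.8, 241.4, 445.7, 326.6], 0.61)]
holder [([385.9, 204.4], 0.89)] [([369.1, 164.1, 405.8, 208.8], 0.77)]
reagent [([240.6, 230.6], 0.91)] []
jar [([308.7, 257.2], 0.91)] [([297.2, 234.5, 317.1, 264.7], 0.78)]
beaker [([235.1, 239.9], 0.65), ([309.2, 223.0], 0.56), ([386.1, 207.7], 0.56)] [([300.5, 204.1, 318.1, 223.6], 0.74)]
(array([0.345, 0.048, 1.045]), array([ 0.207,  0.003, -0
[... 550 characters left out ...]
holder [([261.3, 210.7], 0.72)] [([236.5, 195.5, 279.3, 211.7], 0.67)]
reagent [([404.2, 193.1], 0.87)] []
jar [([339.2, 182.7], 0.74)] [([332.5, 169.3, 348.4, 189.2], 0.57)]
beaker [([336.2, 223.9], 0.5)] [([331.9, 212.4, 342.7, 229.6], 0.48)]
{'clock': 1.5, 'joints': array([ 1.041,  0.124,  1.65 ,  0.   ,  1.368, -0.083]), 'qd': array([-0.001, -0.   , -0.001, -0.001,  0.002, -0.001]), 'tau': array([ -0.002, -41.757, -36.022,   0.077,   0.043,  -0.   ]), 'tcp_pos': array([0.281, 0.586, 0.193]), 'orientation': array([-0.696, -3.063,  0.   ]), 'contact_force': array([-0.409,  0.403,  0.398]), 'ft_torque': array([-0.036, -0.016,  0.004]), 'finger_force': 0.0, 'finger_gap': 0.09501572729203561}
```

View pics/s.png

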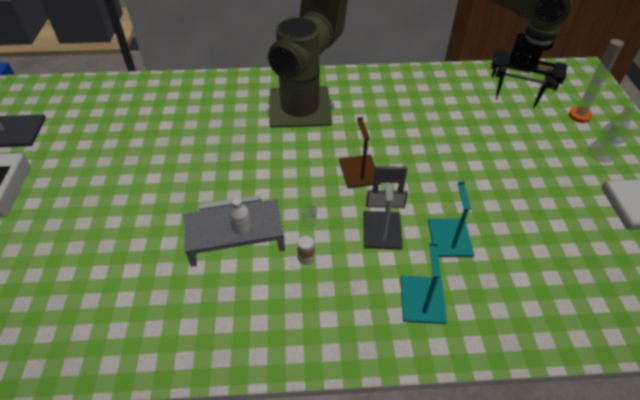

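View pics/t.png

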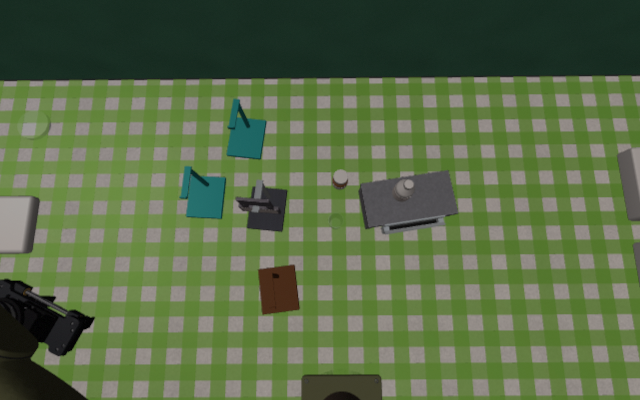

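The grey stand (scene 384,230; top 267,209) carries the only holder. The brown one (scene 358,170; top 278,290) and the turquoise ones (scene 450,236 and 424,298; top 206,197 and 246,138) are look-alikes. I'll enlarge to confirm.

```bash
python3 - <<'E'
import cv2,numpy as np
s=cv2.imread("pics/s.png");t=cv2.imread("pics/t.png")
def c(i,x,y,w,h):return cv2.resize(i[y:y+h,x:x+w],(400,300),interpolation=cv2.INTER_CUBIC)
cv2.imwrite("pics/crop.png",np.vstack([np.hstack([c(s,340,155,100,75+25-25),c(s,180,185,120,90)]),np.hstack([c(t,225,165,80,60),c(t,350,160,120,90)])]))
E
```

```text
(no output)
```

View pics/crop.png

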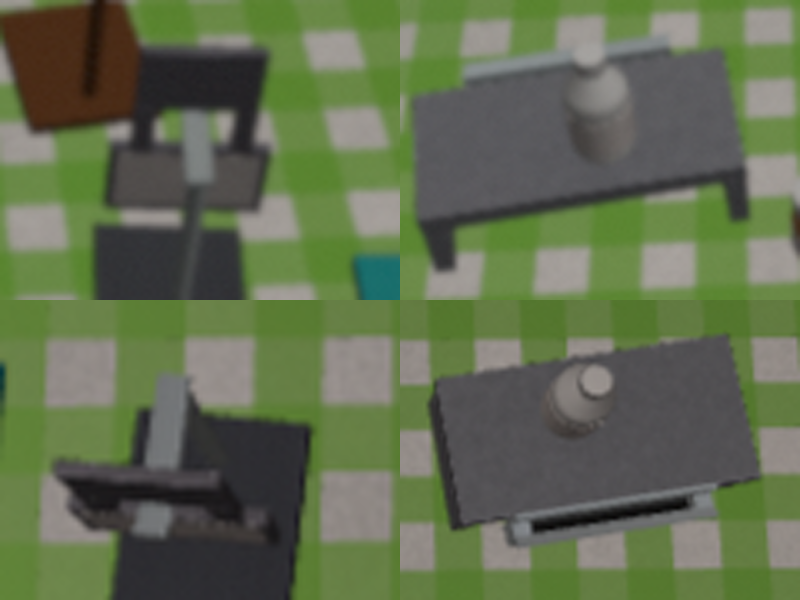

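The crop shows one holder on the grey stand: grip bar top edge at scene (375–407,167), with the free end of the arm pointing toward the robot. The channel is on the robot side of the shelf, strip at about top (413,224). Next I'll fit poses and yaws.

```bash
cat > fit.py <<'E'
from h import *
from scipy.optimize import least_squares
np.set_printoptions(precision=4,suppress=True)
S=viewer.grab_frame("scene");T=viewer.grab_frame("top")
def fit(pts,obs,x0):
    def P(v):
        c,s=np.cos(v[2]),np.sin(v[2])
        return [np.array([v[0]+c*p[0]-s*p[1],v[1]+s*p[0]+c*p[1],p[2]]) for p in pts]
    fun=lambda v:np.concatenate([proj(f,P(v)[i])-o for f,i,o in obs])
    r=least_squares(fun,x0,x_scale=[.1,.1,.1],loss="soft_l1");print("pose",r.x,"deg",np.degrees(r.x[2]));print(fun(r.x).reshape(-1,2).round(1).tolist());return r.x
# shelf corners: +x+y,+x-y,-x-y,-x+y
sp=[(.06,.12,.075),(.06,-.12,.075),(-.06,-.12,.075),(-.06,.12,.075)]
v=fit(sp,[(T,0,(361.1,184)),(T,1,(448.1,171.1)),(T,2,(458,213.4)),(T,3,(366.5,227.5)),
 (S,3,(276.9,200)),(S,0,(283.5,235.4)),(S,1,(185.4,250.4)),(S,2,(183.9,214.1))],[.5,-.25,0])
for px in [(413.6,223.9),(412.3,225.2)]:
    p=atz(T,px,.053);d=p[:2]-v[:2];c,s=np.cos(v[2]),np.sin(v[2]);print("slot",p,"in shelf",c*d[0]+s*d[1],-s*d[0]+c*d[1])
# channel dark ends
a=atz(T,(350+130/3.333,160+222/3.333),.053);b=atz(T,(350+295/3.333,160+200/3.333),.053);print("channel yaw",np.degrees(np.arctan2((a-b)[1],(a-b)[0]))-90,np.linalg.norm(a-b),(a+b)/2)
# holder: top bar corners z .22, bottom z .078
hp=[(0,.038,.22),(0,-.038,.22),(0,.05,.078),(0,-.05,.078)]
print("holder");h=fit(hp,[(T,0,(236,197.4)),(T,1,(269,200.6)),(S,1,(375,167)),(S,0,(407,167.5)),(S,3,(367,206.3)),(S,2,(405.5,207.5))],[.5,.1,0])
print("center net",tri([S,T],[(384.8,185.5),(254.3,207)]))
print("hook net",tri([S,T],[(388.2,182.8),(253.4,204.3)]), atz(T,(253.4,204.3),.17),atz(S,(388.2,182.8),.17))
print("stand net",atz(S,(384,230.7),0),atz(T,(269,210.3),0))
print("holder bottom net",atz(S,(385.9,204.4),.078),atz(T,(261.3,210.7),.078))
# arm direction: scene crop arm centre line
g=[atz(S,(340+x/4,155+y/4),.17) for x,y in((195,110),(198,180))];print("arm",g,np.degrees(np.arctan2(*(g[1]-g[0])[[1,0]])))
g=[atz(T,(225+x/5,165+y/5),.17) for x,y in((172,80),(153,220))];print("arm",g,np.degrees(np.arctan2(*(g[0]-g[1])[[1,0]])))
for q in("jar","beaker","reagent"):
    print(q,[atz(f,viewer.spot_point(f,q)[0]["location"],.075*(q=="reagent")) for f in(S,T) if viewer.spot_point(f,q)])
E
python3 fit.py
```

```text
pose [ 0.5549 -0.1836  0.141 ] deg 8.081372460016334
[[-1.0, -1.5], [0.1, -1.4], [0.0, -0.2], [1.4, -0.9], [0.3, -1.8], [0.6, -1.3], [-0.8, -0.6], [-0.1, -2.2]]
slot [ 0.488  -0.1982  0.053 ] in shelf -0.0683182965475504 -0.005046903140773678
slot [ 0.4845 -0.1945  0.053 ] in shelf -0.07124348433135066 -0.0009307070637016544
channel yaw 7.221675132541506 0.1341575726663947 [ 0.4896 -0.1988  0.053 ]
holder
pose [ 0.5246  0.2039 -0.0951] deg -5.447566549974908
[[-0.5, -0.5], [-0.1, -0.8], [0.2, -0.4], [0.6, -0.0], [-1.4, -0.6], [-0.9, -0.6]]
center net (array([0.5176, 0.204 , 0.1501]), [np.float64(2.958642818806505), np.float64(3.0175797202649384)])
hook net (array([0.5218, 0.2071, 0.1635]), [np.float64(1.6816439889929986), np.float64(1.7192491123041924)]) [0.5209 0.21   0.17  ] [0.5284 0.2013 0.17  ]
stand net [0.5436 0.2063 0.    ] [0.5375 0.1966 0.    ]
holder bottom net [0.5184 0.2069 0.078 ] [0.5222 0.2058 0.078 ]
arm [array([0.5274, 0.2028, 0.17  ]), array([0.5837, 0.1957, 0.17  ])] -7.102718540454581
arm [array([0.5783, 0.1972, 0.17  ]), array([0.5095, 0.2045, 0.17  ])] -6.001231082132146
jar [array([0.6248, 0.0049, 0.    ]), array([ 0.6225, -0.0076,  0.    ])]
beaker [array([0.5005, 0.0166, 0.    ]), array([0.4932, 0.0031, 0.    ])]
reagent [array([ 0.577 , -0.1627,  0.075 ]), array([ 0.5627, -0.1629,  0.075 ])]
```

```bash
cat >> h.py <<'E'
def ori(deg,k=0):
    a=np.radians((deg+90)/2+90*k);return np.pi*np.array([np.cos(a),np.sin(a),0])
HX,HY,HT=.523,.205,-6.0
E
python3 - <<'E'
from h import *
np.set_printoptions(precision=3,suppress=True)
S=viewer.grab_frame("scene");T=viewer.grab_frame("top")
print("brown hook",atz(S,(361.7,123.7),.17),"arm ends",atz(S,(360,118),.17),atz(S,(367,138),.17),"base",atz(T,(278,290),0))
for k in(0,1,2,3):
    for p,t in(((HX,HY,.188),HT),((.488,-.197,.16),8)):
        print(k,solver.inverse_kinematics(np.array(p),ori(t,k)))
E
```

```text
brown hook [0.304 0.163 0.17 ] arm ends [0.279 0.161 0.17 ] [0.363 0.17  0.17 ] base [0.317 0.167 0.   ]
0 [ 0.278 -0.068  1.854 -0.     1.355  0.383]
0 [-0.486 -0.129  1.959 -0.     1.312 -0.625]
1 [ 0.278 -0.068  1.854  0.     1.355 -2.759]
1 [-0.486 -0.129  1.959  0.     1.312  2.516]
2 [ 0.278 -0.068  1.854  0.     1.355  0.383]
2 [-0.486 -0.129  1.959  0.     1.312 -0.625]
3 [ 0.278 -0.068  1.854 -0.     1.355 -2.759]
3 [-0.486 -0.129  1.959 -0.     1.312  2.516]
```

```bash
python3 - <<'E'
from h import *
np.set_printoptions(precision=3,suppress=True)
o=ori(HT)
manip.reach(np.array([HX,HY,.30]),o)
print("hit",manip.move_straight(np.array([HX,HY,.188]),o,rate=.12,stop_force=8))
move_gripper(0.03,10)
move_gripper(0.0,45)
s=manip.sense();print(s["clock"],s["tcp_pos"],s["finger_gap"],s["finger_force"],s["contact_force"])
S=viewer.grab_frame("scene");T=viewer.grab_frame("top")
c=lambda i,x,y:cv2.resize(i[y:y+120,x:x+80],(400,600),interpolation=cv2.INTER_CUBIC)
cv2.imwrite("pics/g.png",np.hstack([c(S["image"],345,130),c(T["image"],215,140)]))
E
```

```text
hit False
6.7417 [0.523 0.205 0.188] 0.0076464653547015995 44.99262750148773 [-0.167  0.722 -0.296]
```

View pics/g.png

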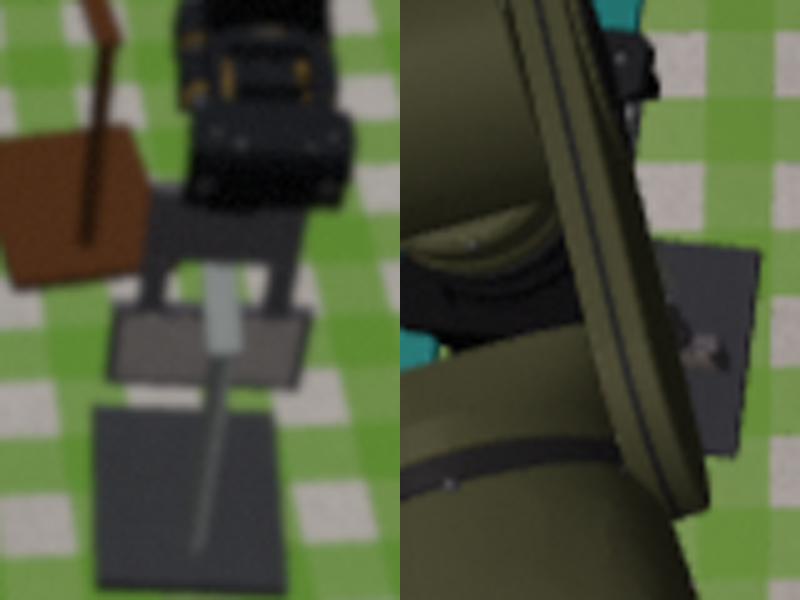

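```bash
python3 - <<'E'
from h import *
np.set_printoptions(precision=3,suppress=True)
S=viewer.grab_frame("scene")
for p in((HX,HY,.22),(HX,HY,.078),(HX+.09,HY-.009,.28),(HX-.004,HY+.038,.22),(HX+.004,HY-.038,.22)):
    q=proj(S,p);print(q,(q-[345,130])*5)
for q in("holder_center","holder"):print([r["location"] for r in viewer.spot_point(S,q)])
E
```

```text
[391.732 166.526] [233.66 182.63]
[385.424 205.778] [202.119 378.888]
[397.45  176.324] [262.25  231.618]
[407.391 164.713] [311.955 173.566]
[375.956 168.352] [154.782 191.762]
[[389.1, 187.5]]
[[385.3, 206.5]]
```

The grip is within about 3 mm of the bar's middle, and the gap is 7.6 mm as expected. I'll lift, slide it off and carry it.

```bash
cat >> h.py <<'E'
SX,SY,ST=.488,-.197,8.0
def st(m=""):
    s=manip.sense();print(m,round(s["clock"],2),s["tcp_pos"].round(4),"gap",round(s["finger_gap"],4),"F",s["contact_force"].round(1),"M",s["ft_torque"].round(2));return s
E
python3 - <<'E'
from h import *
o=ori(HT);d=np.array([np.cos(np.radians(HT)),np.sin(np.radians(HT)),0])
p=np.array([HX,HY,.188])
manip.move_straight(p+[0,0,.018],o,rate=.06);st("up")
print(manip.move_straight(p+[0,0,.018]-.06*d,o,rate=.1,stop_force=6));st("off")
q=p-.062*d;q[2]=.26
manip.move_straight(q,o,rate=.15);st("high")
e=np.array([np.cos(np.radians(ST)),np.sin(np.radians(ST)),0])
a=np.array([SX,SY,.26])-.01*e
manip.move_straight(a,ori(ST),rate=.13);st("over")
S=viewer.grab_frame("scene");T=viewer.grab_frame("top")
c=lambda i,x,y:cv2.resize(i[y:y+140,x:x+140],(400,400),interpolation=cv2.INTER_CUBIC)
cv2.imwrite("pics/c.png",np.hstack([c(S["image"],170,130),c(T["image"],340,120)]))
E
```

```text
up 7.44 [0.5234 0.2051 0.2068] gap 0.0077 F [-0.8 -0.  -1.8] M [-0.03  0.07 -0.  ]
False
off 8.19 [0.4636 0.2113 0.2062] gap 0.0073 F [ 0.6  0.1 -2. ] M [-0.09  0.09 -0.05]
high 8.7 [0.4616 0.2114 0.2598] gap 0.0077 F [-0.3 -0.2 -1.5] M [-0.05  0.1  -0.  ]
over 12.01 [ 0.4782 -0.1981  0.2601] gap 0.0076 F [-0.1  0.2 -1.4] M [-0.08  0.05  0.  ]
```

View pics/c.png

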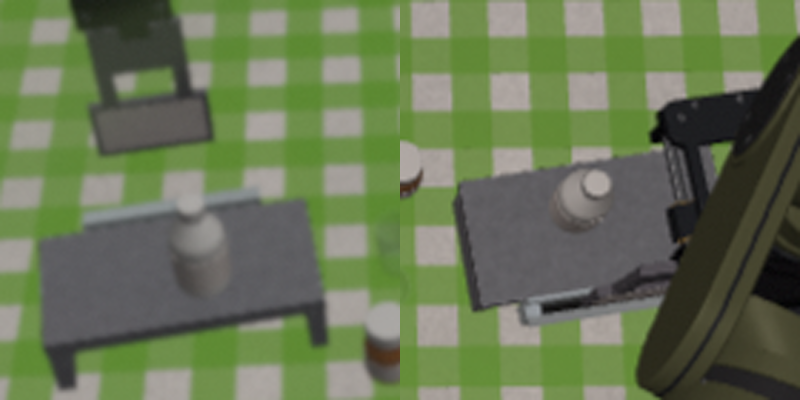

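```bash
python3 - <<'E'
from h import *
np.set_printoptions(precision=4,suppress=True)
S=viewer.grab_frame("scene");s=manip.sense();t=s["tcp_pos"]
from scipy.spatial.transform import Rotation as R
print("toolz",R.from_rotvec(s["orientation"]).as_matrix()[:,2])
e=np.array([np.cos(np.radians(ST)),np.sin(np.radians(ST)),0]);n=np.array([-e[1],e[0],0])
for y,z,obs in((-.05,-.11,(205,184.3)),(.05,-.11,(244.2,178.3)),(-.05,-.052,(202.6,166.8)),(.05,-.052,(242.8,161.5))):
    print(proj(S,t+n*y+[0,0,z]),obs)
a=atz(S,(199.8,206.3),.085);b=atz(S,(260.3,197.2),.085);d=b-a;m=(a+b)/2;print("backplate top",a,b,np.linalg.norm(d),"yaw",np.degrees(np.arctan2(d[1],d[0]))-90,"mid",m, "rel tcp",(m-t)@e,(m-t)@n)
E
```

```text
toolz [ 0.  0. -1.]
[204.8247 182.9503] (205, 184.3)
[245.2065 177.3261] (244.2, 178.3)
[200.7046 166.29  ] (202.6, 166.8)
[242.6061 160.6509] (242.8, 161.5)
backplate top [ 0.5044 -0.2695  0.085 ] [ 0.4818 -0.1163  0.085 ] 0.15484646740170868 yaw 8.384039340905957 mid [ 0.4931 -0.1929  0.085 ] rel tcp 0.01554729409590646 0.0031792690393436895
```

```bash
python3 - <<'E'
from h import *
e=np.array([np.cos(np.radians(ST)),np.sin(np.radians(ST)),0]);n=np.array([-e[1],e[0],0])
a=np.array([SX,SY,.189])-.010*e+.002*n
print(manip.move_straight(a,ori(ST),rate=.1,stop_force=5));st("down")
print(manip.move_straight(a+.024*e,ori(ST),rate=.015,stop_force=2.5));s=st("touch")
print("travel",(s["tcp_pos"]-a)@e)
E
```

```text
False
down 13.02 [ 0.4783 -0.1967  0.1897] gap 0.0076 F [ 0.1  0.6 -1.7] M [-0.08  0.02 -0.  ]
True
touch 14.03 [ 0.4911 -0.1943  0.1879] gap 0.0075 F [-1.1 -0.9  0.2] M [-0.19  0.58  0.11]
travel 0.01345717271930969
```

```bash
python3 - <<'E'
from h import *
e=np.array([np.cos(np.radians(ST)),np.sin(np.radians(ST)),0]);n=np.array([-e[1],e[0],0])
a=np.array([SX,SY,.189])-.010*e+.002*n+.0115*e
manip.move_straight(a,ori(ST),rate=.03);manip.pause(.2);st("back")
a[2]=.150
print(manip.move_straight(a,ori(ST),rate=.025,stop_force=4));st("down");manip.pause(.3);st()
E
```

```text
back 14.47 [ 0.489  -0.1947  0.1887] gap 0.0074 F [-0.2 -1.  -1.4] M [-0.08  0.31 -0.01]
True
down 15.51 [ 0.4887 -0.1947  0.1619] gap 0.0072 F [-0.6  1.3  4.6] M [-0.03  0.26  0.09]
 15.81 [ 0.4886 -0.1947  0.162 ] gap 0.0079 F [-0.6  0.3  4.9] M [-0.06  0.25 -0.  ]
```

Contact came at the expected strip height with no side load. Now I'll press home.

```bash
python3 - <<'E'
from h import *
move_gripper(0,60);s=st("grip")
a=s["tcp_pos"].copy()
for z in (.158,.156,.155,.154,.153,.152,.151,.150):
    a[2]=z
    h=manip.move_straight(a,ori(ST),rate=.01,stop_force=18);s=st(f"{z} {h}")
    if h or s["contact_force"][2]>21: break
manip.pause(.4);st("hold")
S=viewer.grab_frame("scene");T=viewer.grab_frame("top")
c=lambda i,x,y:cv2.resize(i[y:y+110,x:x+110],(400,400),interpolation=cv2.INTER_CUBIC)
cv2.imwrite("pics/p.png",np.hstack([c(S["image"],175,150),c(T["image"],360,140)]))
E
```

```text
grip 16.02 [ 0.4886 -0.1947  0.162 ] gap 0.0075 F [ 0.3 -0.2  5.4] M [-0.07  0.23  0.04]
0.158 False 16.46 [ 0.4892 -0.1949  0.1597] gap 0.0073 F [-2.  1.  7.] M [0.17 0.57 0.08]
0.156 False 16.81 [ 0.4894 -0.195   0.1583] gap 0.0076 F [-2.7  1.2  9.1] M [0.19 0.68 0.1 ]
0.155 False 17.06 [ 0.4895 -0.195   0.1576] gap 0.0074 F [-2.7  2.1 10.4] M [0.31 0.75 0.09]
0.154 False 17.31 [ 0.4896 -0.1951  0.1569] gap 0.0076 F [-2.3  1.6 11.5] M [0.29 0.81 0.09]
0.153 False 17.56 [ 0.4897 -0.1951  0.1561] gap 0.0076 F [-2.8  2.4 11.8] M [0.34 0.85 0.11]
0.152 False 17.81 [ 0.4898 -0.1951  0.1554] gap 0.0075 F [-2.7  1.2 12.9] M [0.3  0.88 0.1 ]
0.151 False 18.06 [ 0.49   -0.1952  0.1549] gap 0.0072 F [-3.9  2.6 15. ] M [0.37 0.98 0.15]
0.15 False 18.31 [ 0.4903 -0.1952  0.1549] gap 0.007 F [-4.7  3.7 17.9] M [0.62 1.24 0.11]
hold 18.71 [ 0.4903 -0.1952  0.1549] gap 0.0074 F [-4.4  3.  18.4] M [0.55 1.19 0.16]
```

View pics/p.png

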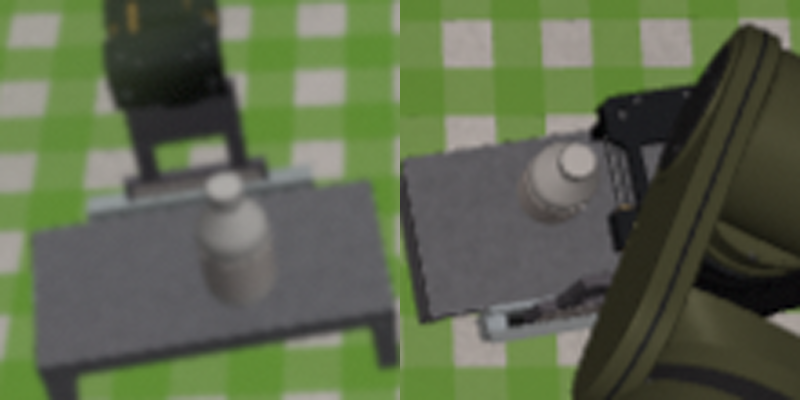

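The arm bottomed out at z = 0.1549: no further travel while the force climbs from 15 to 18 N. I'll ease the side load, add a little push, check upright and sign off.

```bash
python3 - <<'E'
from h import *
from scipy.spatial.transform import Rotation as R
e=np.array([np.cos(np.radians(ST)),np.sin(np.radians(ST)),0])
a=np.array([.4886,-.1947,.148])-.002*e
manip.move_straight(a,ori(ST),rate=.01);manip.pause(.5);s=st("hold")
print("tilt deg",np.degrees(R.from_rotvec(s["orientation"]).as_matrix()[:2,2]))
S=viewer.grab_frame("scene")
t=s["tcp_pos"];n=np.array([-e[1],e[0],0])
print("pred bar top",[proj(S,t+n*y+[0,0,.032]).round(1) for y in(-.038,.038)],"plate top",[proj(S,t+n*y+[0,0,-.052]).round(1) for y in(-.05,.05)])
for q in("jar","beaker","reagent"):
    print(q,[atz(S,r["location"],.075*(q=="reagent")).round(3) for r in viewer.spot_point(S,q)][:2])
cv2.imwrite("pics/z.png",cv2.resize(S["image"][150:260,175:325],(800,587),interpolation=cv2.INTER_CUBIC))
E
```

```text
hold 19.74 [ 0.4899 -0.1955  0.1549] gap 0.0073 F [-4.1  5.1 23.2] M [0.91 0.94 0.14]
tilt deg [ 0.47718817 -0.1167701 ]
pred bar top [array([207.9, 175.3]), array([239.5, 170.9])] plate top [array([208.6, 199.1]), array([248.1, 193.4])]
jar [array([ 0.61 , -0.005,  0.   ])]
beaker [array([0.5  , 0.014, 0.   ]), array([0.366, 0.229, 0.   ])]
reagent [array([ 0.577, -0.162,  0.075])]
```

View pics/z.png

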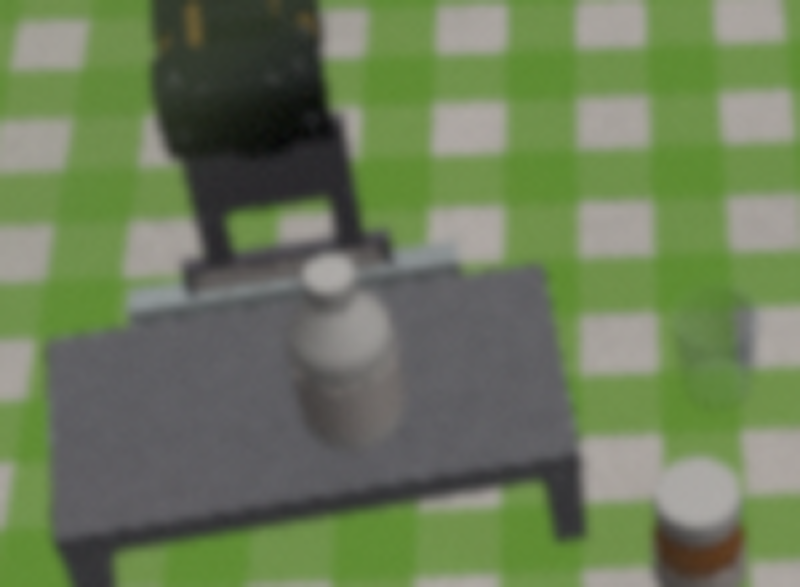

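The plate sits behind the back plate with its upper edge at scene (210,200)–(248,194), matching the home, upright prediction. Bottle, jar and beaker are standing where they were.

```bash
python3 -c "
from h import *
st();print(workorder.sign_off())"
```

```text
19.94 [ 0.4899 -0.1955  0.1549] gap 0.0074 F [-2.4  4.8 23.1] M [0.94 0.97 0.11]
the job is handed in; nothing more can be done
None
```

I handed the job in at about 20 s: the holder is off its hook and in the channel, held upright (0.5° tilt) and pressed fully home with about 23 N, and the bottle, jar and beaker are still standing where they were.

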